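# Pin a sandwich press shut

## Robot

A 6-joint arm with a two-finger parallel gripper is mounted at the origin on a cart in front of the work surface, level with it; the furniture and walls round the work are solid. World frame = base frame: x ahead of the robot, y to its left, z up, the work surface at z = 0. Lengths are in m, angles in rad, forces in N, time in s.
With the tool pointing down it reaches from about 0.325 to 0.775 m from the base axis. Payload 9.3 kg.
Tool frame: the origin (TCP) lies at the very end of the fingers, on their centre line; the grasp point (between the pads) lies 19 mm behind it; z points along the fingers, y is the line along which they close (so a half turn about z gives the same grasp; the last joint's range is limited). The gripper opens to 85 mm and grips with 20 to 120 N. Pads are 22 mm wide; open, the fingers measure 114 mm over their backs; the gripper's body (76 mm by 85 mm) begins 54 mm behind the grasp point. The pads swing forward as they close: fully open they stand 13 mm farther back than shut.
Start: joints at [-1.46, 0.259, 0.021, 1.334, 0, 1.418], TCP at [0.143, -0.531, 0.231] pointing down, gripper open.
Joint ranges: [-3.04, 3.04], [-0.91, 1.82], [-1.04, 1.36], [-1.92, 1.95], [-1.52, 1.45], [-3.14, 3.14]. Speed limits (rad/s): [2.22, 2.22, 2.79, 3.14, 3.14, 3.14].

## Interface

Orientations are given as a unit quaternion [x, y, z, w].
In Python, from plant import ctrl gives the robot as it stands.
- The arm moves only by the tool apply_moves, never from a script. Its argument "targets" is a list of rows, each an object with "jaw": the opening, from 0 (shut) to 1 (fully open); "translation": the shift along the tool's x, y, z in mm, a list of three; "delta_rot": the turn, a rotation vector about the tool's x, y, z in degrees, a list of three. A call has 1 to 12 rows; each row shifts and turns the commanded pose from where the row before left it, along the tool's axes as they then stand; what a row does not reach is not made up. A row lasts 1/8 s, in which the tool goes at most 62.5 mm and 10.7 degrees, less where a joint would pass 70% of its speed; a pose out of reach is approached as far as the arm can. A call with a gripper value outside its range is refused whole. The fingers move at their own pace and stop on an object; the grip force is fixed at half the most. Time passes only in rows, so rows that do not move let the fingers close. It gives the time, the measured TCP pose, the force, the opening and the grip force at its end, in the units of the state.
- ctrl.observe(): the state, without advancing time (a new reading comes with each control period).
- ctrl.get_image(name): name is "side" or "top"; returns (picture, depth): 384x512x3 uint8, red, green, blue; 384x512 float32, m along the optical axis (not along the pixel's ray), 0 where there is no reading.
- ctrl.calibration(name): a dict with "vertical_fov" (degrees; the focal length in pixels is half the picture's height over the tangent of half this angle, whatever the lens; pixels are square), "cx", "cy" (the principal point, pixels), "position" and "attitude" of the camera in the world. Camera axes: x right, y down, z forward; pixel columns grow to the right and rows downward; lengths in m; the calibration is good to about 2 mm. A picture is of the moment at which its call begins. calibration takes no time and is no camera call.
- ctrl.hand_in(): hands the job in; it is judged then, once.
The state is a dict: "time": time; "qpos": joint angles; "dq": joint speeds; "tau": joint torques, N m; "ee_pos": TCP position; "ee_rot": TCP orientation; "wrist_force": force on the tool from outside, world axes, zero at the start; "moment": the same for the moment, N m; "finger_gap": finger opening in m; "grip_force": force on a finger pad.
Only numpy, scipy, OpenCV 4.12 (cv2) and the standard library are available. Lean on these libraries where they do the work, as an engineer would, in place of code of your own. Each camera call takes 0.05 s, during which the arm holds its last target. There are 200 camera calls.

## Task

Get the sandwich press ready to be carried away: first turn its timer knob back (counter-clockwise) to the zero stop, then swing the lid down without slamming it. Take the red-headed locking pin from its parking hole, push it down through the hole in the upper handle and on through the hole in the ledge below, until its collar sits on the handle and the sprung lid is fully shut. Finish while still pressing the pin down, so that the halves stay tightly shut for me to put the clip on; leave the mug, the honey jar and the sardine tin alone.

Things in the scene. Friction and masses are not known exactly. Their poses are not given: they have to be found in the camera images.
- press: black sandwich press, fixed; origin on the worktop under its middle, x to its back (hinge), -x to its front, y to its left as you face its front, z up. Body 165 mm deep, 220 wide, 58 high; in front a ledge (x -110 to -55 mm, y +-110, top 50 mm high, 14 thick, open below). On the ledge at x -83 mm: timer knob (y +80), lower lock hole (y 0), parking hole (y -80)
- lid_angle (a joint): lid angle, 0 shut, grows as it opens up about the press's y axis through lid_hinge. Stiff hinge: stays where left (1 to 4 N at the handle moves it), but two sprung studs lift a let-go lid to 0.03 to 0.05 rad ajar; pressing it fully shut takes about 8 N at the upper hole. Lid 150 mm deep from the hinge, 172 wide, 38 thick, its top 98 mm above the worktop when shut
- lid_hinge (a point): middle of the hinge line, 60 mm above the worktop, 100 mm behind the origin of the press; the hinge line is parallel to the y axis of the press
- lid: the lid with its upper handle, a black tongue 50 mm wide (y), 14 thick, jutting 61 mm from the lid's front edge. Origin on the hinge line, axes as the press when the lid is shut: the tongue lies at x -211 to -150 mm, z -6 to +8 mm, 4 mm above the ledge when shut
- handle_end (a point): point in the middle of the tongue's thickness, 192 mm from the hinge line, between its two side faces 50 mm apart: a place to grip it across y from above while the lid stands open
- upper_hole (a point): centre of the mouth of the upper lock hole, on the tongue's upper face, 183 mm from the hinge line; hole 11.5 mm wide, right through 14 mm, its axis is z of the lid
- lower_hole (a point): centre of the mouth of the lower lock hole on the ledge, 50 mm above the worktop, straight below the upper hole when the lid is shut; hole 11.5 mm wide, right through 14 mm
- parking_hole (a point): mouth of the parking hole at the right of the ledge, 50 mm above the worktop, 11.5 mm wide, where the pin stands upright at the start
- timer (a joint): angle of the timer knob, 0 at its zero stop (pointer to the red mark, towards the back of the press), grows as it is turned clockwise seen from above, so it goes back to zero counter-clockwise; light friction, stays where it is left
- knob_top (a point): on the knob's vertical axis at its top, 76 mm above the worktop; x axis points along the pointer. The grip is a bar 38 mm long (x), 12 mm wide (y), its sides reach 17 mm down from the top to a round skirt 38 mm wide
- lock_pin: locking pin, loose, about 60 g; origin on its axis at the underside of its steel collar (25 mm wide, 4 mm thick), z up along the pin towards the head. Below: steel shank 8 mm thick, 45 mm long with a tapered tip; above the collar: red ribbed grip 21 mm wide, top 34 mm above the origin
- pin_grip (a point): middle of the pin's red grip, 19 mm above its origin
- pin_tip (a point): end of the pin's tip, 45 mm below its origin
- mug: white mug, loose bystander, 97 mm high; origin under its middle
- honey: honey jar, loose bystander, 63 mm wide, 94 mm high; origin under its middle
- sardines: sardine tin, loose bystander, 105 x 63 x 26 mm; origin under its middle

How it is judged:
By the outcome, as a careful person would: the job done as asked, in the order asked, and still so for the second after the job is handed in, while the arm keeps its last pose, push and grip.
It also fails if it takes over 72 s, if anything falls off the work surface, if the arm or the gripper's body presses on something with over 40 N, if the wrist force passes 120 N, or if a joint passes its speed limit or range.

## Working session

There is one attempt and no reset: what is moved stays moved. The work goes in short steps, Python scripts to look and compute and a tool call to move; the robot and the scene stay as the last step left them, time stands still between calls to the robot, and variables do not carry over. Pictures are saved under pics/ and viewed, at most 10 in all, crops included, and the job is handed in when it is done.

Besides the shell and the picture viewer there is one more tool, called after ">>>" by a JSON object that holds its "name" and its "arguments", one argument or row to a line. apply_moves: Moves the arm, as the interface text tells. Its arguments: {"type":"object","properties":{"targets":{"type":"array"}},"required":["targets"]}

```bash
mkdir -p pics; ls
cat > h.py <<'E'
import numpy as np, cv2
from scipy.spatial.transform import Rotation as R
from plant import ctrl
def cam(n):
    c=ctrl.calibration(n); f=192/np.tan(np.radians(c["vertical_fov"])/2)
    a=np.array(c["attitude"]); M=R.from_quat(a).as_matrix() if a.size==4 else a.reshape(3,3)
    return f,c["cx"],c["cy"],np.array(c["position"]),M
def ray(n,u,v):
    f,cx,cy,p,M=cam(n); return p, M@np.array([(u-cx)/f,(v-cy)/f,1.])
def plane(n,u,v,z):
    p,d=ray(n,u,v); return p+d*(z-p[2])/d[2]
def cloud(n,D):
    f,cx,cy,p,M=cam(n); v,u=np.mgrid[:384,:512]
    return p+np.stack([(u-cx)/f*D,(v-cy)/f*D,D],-1)@M.T
def proj(n,X):
    f,cx,cy,p,M=cam(n); q=M.T@(np.asarray(X)-p); return f*q[0]/q[2]+cx,f*q[1]/q[2]+cy
def two(u1,v1,u2,v2,a="top",b="side"):
    p,d=ray(a,u1,v1);q,e=ray(b,u2,v2)
    s=np.linalg.lstsq(np.stack([d,-e],1),q-p,rcond=None)[0]
    A=p+s[0]*d;B=q+s[1]*e; return (A+B)/2,np.linalg.norm(A-B)
E
python3 - <<'E'
from h import *
for n in("top","side"):
    print(ctrl.calibration(n)); I,D=ctrl.get_image(n); np.savez(f"pics/{n}0.npz",I=I,D=D)
    cv2.imwrite(f"pics/{n}0.png",I[:,:,::-1])
print(ctrl.observe())
E
```

```text
pics
{'vertical_fov': 42.04757557625389, 'cx': 254.60026790108364, 'cy': 180.8016311683231, 'position': array([ 0.43498618, -0.1571078 ,  1.25629494]), 'attitude': array([ 0.71451707, -0.69747974,  0.03417581, -0.04265418])}
{'vertical_fov': 55.25964271453628, 'cx': 254.2115656462198, 'cy': 194.78311492060325, 'position': array([ 0.20550241, -0.80969176,  0.49255032]), 'attitude': array([ 0.84062848, -0.18363784,  0.11649035, -0.49603519])}
{'time': 0.1, 'qpos': array([-1.45961661e+00,  2.59149767e-01,  2.08356050e-02,  1.33372291e+00,
        1.27969502e-05,  1.41821364e+00]), 'dq': array([ 0.00051936, -0.0006929 ,  0.00047191, -0.00026662, -0.00098194,
       -0.00093719]), 'tau': array([ 3.53388721e-03, -5.56693912e+01,  3.45070481e+01,  1.16369053e-02,
       -2.22091894e-04,  1.55733005e-05]), 'ee_pos': array([ 0.14337231, -0.53071574,  0.23071829]), 'ee_rot': array([ 9.91316081e-01,  1.31499212e-01,  1.92388014e-05, -6.20106253e-04]), 'wrist_force': array([ 0.35793837, -0.67357734,  0.26161205]), 'moment': array([ 0.01540599,  0.04281969, -0.00132048]), 'grip_force': 0.0, 'finger_gap': 0.08543444181181216}
```

View pics/top0.png

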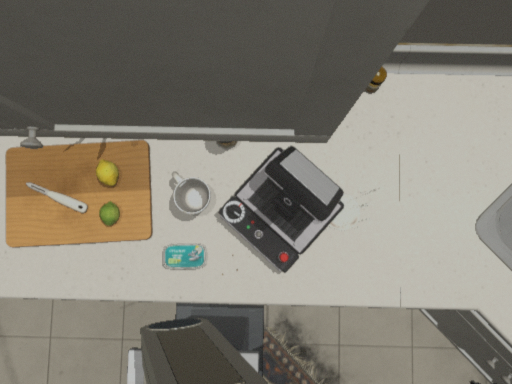

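View pics/side0.png

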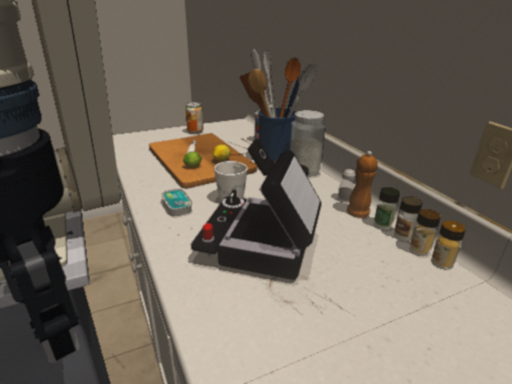

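The top view shows the press around (285,210), turned about 40°, with knob (234,212), lower hole (259,234) and pin head (284,257). The mug is at (192,196) and the tin at (184,256). In the side view the lid is open, with the pin at (208,232) and the knob at (233,200).

Run:
```python
from h import *
T=np.load("pics/top0.npz");S=np.load("pics/side0.npz")
a=cv2.resize(T["I"][140:280,205:355],None,fx=4,fy=4,interpolation=2)
cv2.imwrite("pics/tc.png",a[:,:,::-1])
b=cv2.resize(S["I"][130:280,180:330],None,fx=4,fy=4,interpolation=2)
cv2.imwrite("pics/sc.png",b[:,:,::-1])
def red(I,box):
    m=(I[...,0]>120)&(I[...,1]<70)&(I[...,2]<70); r=np.zeros_like(m); r[box]=1; v,u=np.nonzero(m&r); return u.mean(),v.mean(),len(u),u.min(),u.max(),v.min(),v.max()
print(red(T["I"],np.s_[245:270,270:300]),red(S["I"],np.s_[215:250,195:222]))
for n,Z,pts in(("top",T,[(284,257),(234,212),(259,234),(240,225),(270,252),(222,225),(290,270),(281,150),(341,204),(273,170),(310,215),(192,196)]),("side",S,[(208,232),(233,200)])):
    P=cloud(n,Z["D"])
    for u,v in pts: print(n,u,v,P[v,u].round(3),Z["D"][v,u])
```

```text
(np.float64(283.58490566037733), np.float64(257.0566037735849), 53, np.int64(280), np.int64(287), np.int64(253), np.int64(261)) (np.float64(207.36170212765958), np.float64(226.4468085106383), 47, np.int64(203), np.int64(211), np.int64(223), np.int64(229))
top 284 257 [ 0.387 -0.214  0.084] 1.1588321
top 234 212 [ 0.488 -0.095  0.08 ] 1.1763161
top 259 234 [ 0.438 -0.155 -0.   ] 1.2491914
top 240 225 [ 0.459 -0.108  0.05 ] 1.2025858
top 270 252 [ 0.396 -0.182  0.056] 1.1889355
top 222 225 [ 0.459 -0.061  0.   ] 1.2521952
top 290 270 [ 0.352 -0.233  0.004] 1.234306
top 281 150 [ 0.643 -0.203  0.056] 1.2145482
top 341 204 [ 0.515 -0.35   0.057] 1.1981169
top 273 170 [ 0.574 -0.182  0.201] 1.063642
top 310 215 [ 0.486 -0.275  0.065] 1.1878245
top 192 196 [0.529 0.015 0.013] 1.2482611
side 208 232 [ 0.385 -0.223  0.074] 0.73332095
side 233 200 [ 0.485 -0.108  0.064] 0.86651397
```

View pics/tc.png

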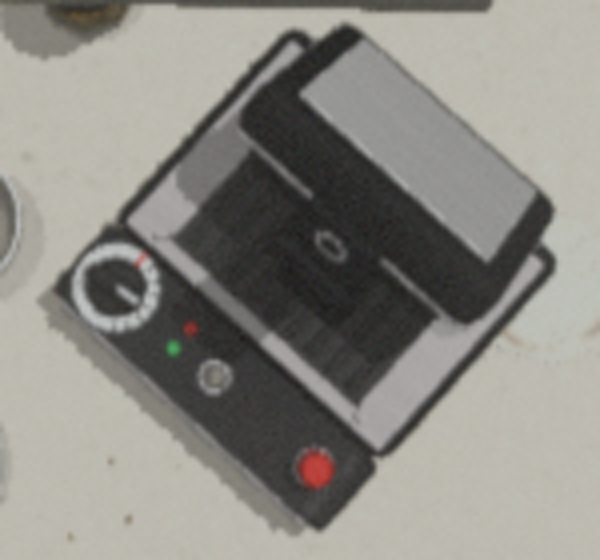

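View pics/sc.png

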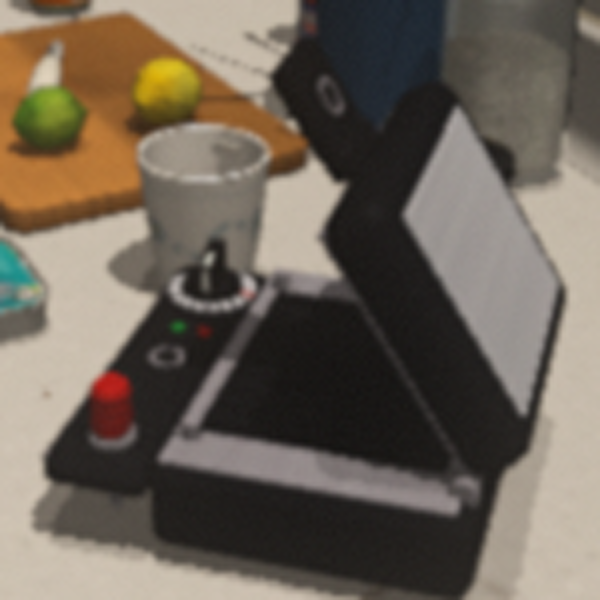

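The crops show the following, in crop pixels:
- **Upper hole:** ring at top (330,246), side (330,95).
- **Lower hole:** ring at top (213,377), side (167,356).
- **Pin head:** top (315,468), side (112,385).
- **Knob:** dial centre at top (115,287), with the red mark at (141,258). The pointer line runs to (138,303), about 80° clockwise of zero.

Run:
```python
from h import *
t=lambda u,v:((u+.5)/4-.5+205,(v+.5)/4-.5+140)
s=lambda u,v:((u+.5)/4-.5+180,(v+.5)/4-.5+130)
up=two(*t(330,246),*s(330,95)); lo=two(*t(213,377),*s(167,356)); pin=two(*t(315,468),*s(112,382)); print(up,lo,pin)
pt=plane("top",*t(315,468),.084)
dial=plane("top",*t(115,287),.059); ds=plane("side",*s(213,291),.056); print("pin top@.084",pt,"dial",dial,ds)
lt=plane("top",*t(213,377),.05); ls=plane("side",*s(167,356),.05); print("lo",lt,ls)
ut=up[0]
red=plane("top",*t(141,258),.055); p1=plane("top",*t(138,303),.076)
p0=plane("top",*t(115,287),.076)
an=lambda a,b:np.degrees(np.arctan2(b[1]-a[1],b[0]-a[0]))
yax=an(pt,dial); print("y dir",yax,"x dir",yax-90, an(pt,lt), an(lt,dial), np.linalg.norm(dial-pt)); print("red",an(dial,red),"pointer",an(p0,p1), "upper-lower dir",an(lt,ut))
# pointer white px
T=np.load("pics/top0.npz");I=T["I"].astype(int);print(I[203:221,224:244].sum(2)//3)
# ledge cloud fit via depth: press body top rim edges
P=cloud("top",T["D"]);m=(P[...,2]>.03)&(P[...,2]<.26)&(abs(P[...,0]-.48)<.2)&(P[...,1]<-.04)&(P[...,1]>-.40)
print(m.sum()); q=P[m]
for z0,z1 in((.045,.056),):
    k=(q[:,2]>z0)&(q[:,2]<z1); print(cv2.minAreaRect(q[k][:,:2].astype(np.float32)*1000))
# lid upper surface: grey panel normal
g=(P[...,2]>.08)&m&(abs(I[...,0]-150)<40)&(P[...,0]>.48)
c=P[g];c0=c.mean(0);print(g.sum(),c0,np.linalg.svd(c-c0)[2][2])
```

```text
(array([ 0.5070834 , -0.21185693,  0.21833535]), np.float64(0.0002655259944673398)) (array([ 0.43878834, -0.15212703,  0.04990737]), np.float64(0.000639220292751564)) (array([ 0.38758802, -0.21272768,  0.08288183]), np.float64(0.0005748842666016886))
pin top@.084 [ 0.38735972 -0.21258679  0.084     ] dial [ 0.49060925 -0.09208415  0.059     ] [ 0.48625543 -0.10490002  0.056     ]
lo [ 0.43848681 -0.15202068  0.05      ] [ 0.43904094 -0.15237074  0.05      ]
y dir 49.409244047023606 x dir -40.590755952976394 49.83049527081231 48.98889189958095 0.16064355172806757
red -39.66286432184594 pointer -123.30906305680824 upper-lower dir -41.09792807306317
[[147 101 104 160 172 186 187 187 183 169 168 181 185 186 186 177 141 101
   61  51]
 [108 103 161 184 186 181 157 138 133 117 116 132 141 163 180 164 142 146
  110  65]
 [ 91 142 176 170 145 135 102  78  71  63  65  67  82 111 135 133 158 177
  163  97]
 [122 167 151 118  85  79  64  49  55  60  58  54  56  66  80 105 171 183
  159 115]
 [162 162 113  73  58  60  57  54  55  60  60  57  59  56  60  81 143 168
  150 159]
 [175 153  93  58  5
[... 571 characters left out ...]
70]
 [178 187 172 117  65  55  54  58  56  53  53  54  70 113 145 123 109 175
  187 178]
 [149 185 185 166 101  58  56  61  60  56  50  53  54  62  90  99 135 155
  169 165]
 [113 177 187 183 133  83  63  56  58  56  52  56  48  57  82 115 170 173
  161 124]
 [100 150 181 187 172 143 107  84  72  70  75  81  89 115 155 146 178 180
  137  87]
 [119 118 152 180 187 176 172 164 147 137 142 162 162 172 182 154 153 152
  102  67]
 [116 116 120 146 179 185 187 186 179 162 178 182 163 178 184 168 127  98
   71  61]]
9166
((537.51904296875, -162.19789123535156), (333.3839111328125, 224.75656127929688), 49.1588020324707)
1388 [ 0.57003998 -0.26530762  0.1485077 ] [-0.63784685  0.53253352 -0.55638066]
```

Measurements agree with the text:
- **Heights:** lower hole z = 0.050, pin top 0.083. Pin to knob is 0.161 m, against 0.160 given.
- **Press:** x axis yaw is −40.7° and the origin is about (0.502, −0.206).
- **Lid:** the upper hole is 0.183 m from the hinge, so the lid is open about 57°.
- **Knob:** at (0.491, −0.0915), bar yaw about −128°.

Next I move over the knob.

>>> {"name": "apply_moves", "arguments": {
  "targets": [
    {"jaw": 0.5, "translation": [0, 0, -20], "delta_rot": [0, 0, -9.2]},
    {"jaw": 0.5, "translation": [0, 0, 0], "delta_rot": [0, 0, -9.2]},
    {"jaw": 0.5, "translation": [0, 0, 0], "delta_rot": [0, 0, -9.2]},
    {"jaw": 0.5, "translation": [0, 0, 0], "delta_rot": [0, 0, -9.2]},
    {"jaw": 0.5, "translation": [50, 0, 0], "delta_rot": [0, 0, 0]},
    {"jaw": 0.5, "translation": [50, 0, 0], "delta_rot": [0, 0, 0]},
    {"jaw": 0.5, "translation": [50, 0, 0], "delta_rot": [0, 0, 0]},
    {"jaw": 0.5, "translation": [50, 0, 0], "delta_rot": [0, 0, 0]},
    {"jaw": 0.5, "translation": [50, 0, 0], "delta_rot": [0, 0, 0]},
    {"jaw": 0.5, "translation": [50, 0, 0], "delta_rot": [0, 0, 0]},
    {"jaw": 0.5, "translation": [50, 0, 0], "delta_rot": [0, 0, 0]},
    {"jaw": 0.5, "translation": [50, 0, 0], "delta_rot": [0, 0, 0]}
  ]
}}

```text
time: 1.6
ee_pos: [0.3908, -0.2147, 0.2512]
ee_rot: [0.899, 0.438, -0.0, -0.0]
wrist_force: [1.1, -1.7, -1.2]
finger_gap: 0.0425
grip_force: 0.0
```

>>> {"name": "apply_moves", "arguments": {
  "targets": [
    {"jaw": 0.5, "translation": [50, 0, 0], "delta_rot": [0, 0, 0]},
    {"jaw": 0.5, "translation": [50, 0, 0], "delta_rot": [0, 0, 0]},
    {"jaw": 0.5, "translation": [50, 2, 0], "delta_rot": [0, 0, 0]},
    {"jaw": 0.5, "translation": [10, 0, 0], "delta_rot": [0, 0, 0]},
    {"jaw": 0.5, "translation": [0, 0, 0], "delta_rot": [0, 0, 0]},
    {"jaw": 0.5, "translation": [0, 0, 0], "delta_rot": [0, 0, 0]}
  ]
}}

```text
time: 2.35
ee_pos: [0.4898, -0.0922, 0.2512]
ee_rot: [0.899, 0.437, -0.0, -0.0]
wrist_force: [0.2, 0.1, -0.2]
finger_gap: 0.0426
grip_force: 0.0
```

```bash
cat >> h.py <<'E'
PX=np.array([np.cos(np.radians(-40.7)),np.sin(np.radians(-40.7)),0]);PY=np.array([-PX[1],PX[0],0])
O=np.array([.4387,-.1522,0])+.083*PX
def W(x,y,z): return O+x*PX+y*PY+np.array([0,0,z])
def go(X):
    s=ctrl.observe(); r=R.from_quat(s["ee_rot"]); m=r.as_matrix()
    print("t",s["time"],"pos",s["ee_pos"].round(4),"yaw x",np.degrees(np.arctan2(m[1,0],m[0,0])).round(2),"z",m[:,2].round(4),"F",s["wrist_force"].round(1),"M",s["moment"].round(2),"gap",s["finger_gap"].round(4),"grip",s["grip_force"])
    print("delta tool mm",(m.T@(np.asarray(X)-s["ee_pos"])*1000).round(1))
E
python3 - <<'E'
from h import *
go(W(-.083,.08,.062))
E
```

```text
Traceback (most recent call last):
  File "h.py", line 26, in go
    print("t",s["time"],"pos",s["ee_pos"].round(4),"yaw x",np.degrees(np.arctan2(m[1,0],m[0,0])).round(2),"z",m[:,2].round(4),"F",s["wrist_force"].round(1),"M",s["moment"].round(2),"gap",s["finger_gap"].round(4),"grip",s["grip_force"])
                                                                                                                                                                                           ^^^^^^^^^^^^^^^^^^^^^
AttributeError: 'float' object has no attribute 'round'
```

>>> {"name": "apply_moves", "arguments": {
  "targets": [
    {"jaw": 0.5, "translation": [1, 0.5, 40], "delta_rot": [0, 0, 0]},
    {"jaw": 0.5, "translation": [0, 0, 40], "delta_rot": [0, 0, 0]},
    {"jaw": 0.5, "translation": [0, 0, 40], "delta_rot": [0, 0, 0]},
    {"jaw": 0.5, "translation": [0, 0, 30], "delta_rot": [0, 0, 0]},
    {"jaw": 0.5, "translation": [0, 0, 20], "delta_rot": [0, 0, 0]},
    {"jaw": 0.5, "translation": [0, 0, 10], "delta_rot": [0, 0, 0]},
    {"jaw": 0.5, "translation": [0, 0, 8], "delta_rot": [0, 0, 0]},
    {"jaw": 0.5, "translation": [0, 0, 0], "delta_rot": [0, 0, 0]}
  ]
}}

```text
time: 3.35
ee_pos: [0.4914, -0.0913, 0.0634]
ee_rot: [0.899, 0.438, 0.0, 0.0]
wrist_force: [-0.0, -0.3, 0.1]
finger_gap: 0.0428
grip_force: 0.0
```

>>> {"name": "apply_moves", "arguments": {
  "targets": [
    {"jaw": 0.1, "translation": [0, 0, 0], "delta_rot": [0, 0, 0]},
    {"jaw": 0.1, "translation": [0, 0, 0], "delta_rot": [0, 0, 0]},
    {"jaw": 0.1, "translation": [0, 0, 0], "delta_rot": [0, 0, 0]},
    {"jaw": 0.1, "translation": [0, 0, 0], "delta_rot": [0, 0, 0]},
    {"jaw": 0.1, "translation": [0, 0, 0], "delta_rot": [0, 0, 0]},
    {"jaw": 0.1, "translation": [0, 0, 0], "delta_rot": [0, 0, 0]}
  ]
}}

```text
time: 4.1
ee_pos: [0.4919, -0.0912, 0.064]
ee_rot: [0.899, 0.438, 0.0, 0.001]
wrist_force: [-0.3, -1.6, 6.3]
finger_gap: 0.0099
grip_force: 58.8
```

```bash
sed -i 's/s\["finger_gap"\].round(4)/round(s["finger_gap"],4)/' h.py
python3 - <<'E'
from h import *
go(W(-.083,.08,.062))
I,D=ctrl.get_image("side"); cv2.imwrite("pics/s1.png",cv2.resize(I[90:270,150:330],None,fx=3,fy=3)[:,:,::-1])
E
```

```text
t 4.1 pos [ 0.4919 -0.0912  0.064 ] yaw x 51.92 z [ 1.4e-03 -9.0e-04 -1.0e+00] F [-0.3 -1.6  6.3] M [-0.22  0.2   0.06] gap 0.0099 grip 58.8117653131485
delta tool mm [-0.9 -0.6  2. ]
```

View pics/s1.png

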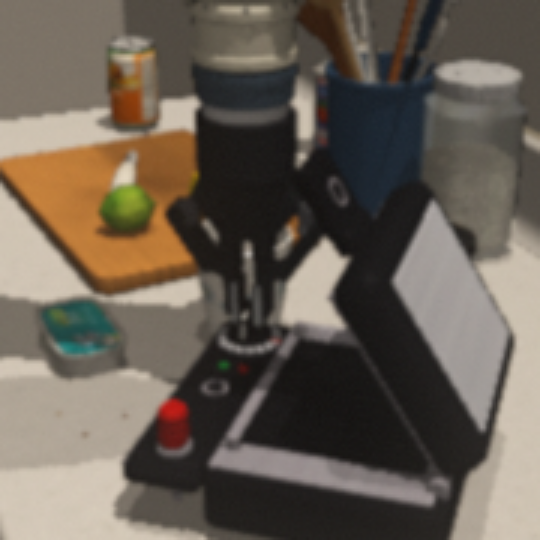

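The side view shows the fingers on the knob's bar at (250,300), with the pin at (173,425) untouched. The grip reads 59 N. Now I turn counter-clockwise.

>>> {"name": "apply_moves", "arguments": {
  "targets": [
    {"jaw": 0.1, "translation": [0, 0, -1], "delta_rot": [0, 0, -8]},
    {"jaw": 0.1, "translation": [0, 0, 0], "delta_rot": [0, 0, -8]},
    {"jaw": 0.1, "translation": [0, 0, 0], "delta_rot": [0, 0, -8]},
    {"jaw": 0.1, "translation": [0, 0, 0], "delta_rot": [0, 0, -8]},
    {"jaw": 0.1, "translation": [0, 0, 0], "delta_rot": [0, 0, -8]},
    {"jaw": 0.1, "translation": [0, 0, 0], "delta_rot": [0, 0, -8]},
    {"jaw": 0.1, "translation": [0, 0, 0], "delta_rot": [0, 0, -8]},
    {"jaw": 0.1, "translation": [0, 0, 0], "delta_rot": [0, 0, -8]},
    {"jaw": 0.1, "translation": [0, 0, 0], "delta_rot": [0, 0, -8]},
    {"jaw": 0.1, "translation": [0, 0, 0], "delta_rot": [0, 0, -6]},
    {"jaw": 0.1, "translation": [0, 0, 0], "delta_rot": [0, 0, 0]}
  ]
}}

```text
time: 5.52
ee_pos: [0.49, -0.0912, 0.0641]
ee_rot: [0.423, 0.906, -0.001, -0.001]
wrist_force: [-5.7, -2.5, 1.4]
finger_gap: 0.01
grip_force: 60.2
```

```bash
python3 -c "
from h import *
go(W(-.083,.08,.062))"
```

```text
t 5.525 pos [ 0.49   -0.0912  0.0641] yaw x 129.98 z [-0.0028 -0.001  -1.    ] F [-5.7 -2.5  1.4] M [-0.71  1.21  0.01] gap 0.01 grip 60.18810331821442
delta tool mm [-0.8  0.4  2.1]
```

Yaw is 130, so about 9° should remain. I turn in small steps and watch the z moment for the stop.

>>> {"name": "apply_moves", "arguments": {
  "targets": [
    {"jaw": 0.1, "translation": [0, 0, 0], "delta_rot": [0, 0, -4]},
    {"jaw": 0.1, "translation": [0, 0, 0], "delta_rot": [0, 0, -4]},
    {"jaw": 0.1, "translation": [0, 0, 0], "delta_rot": [0, 0, 0]}
  ]
}}

```text
time: 5.9
ee_pos: [0.4899, -0.0914, 0.0641]
ee_rot: [0.359, 0.933, -0.001, -0.001]
wrist_force: [-6.9, -5.0, 3.3]
finger_gap: 0.0102
grip_force: 60.2
```

```bash
python3 -c "
from h import *
go(W(-.083,.08,.062))"
```

```text
t 5.9 pos [ 0.4899 -0.0914  0.0641] yaw x 137.94 z [-0.0031 -0.0013 -1.    ] F [-6.9 -5.   3.3] M [-0.9   1.4  -0.01] gap 0.0102 grip 60.24168312549591
delta tool mm [-0.8  0.5  2.1]
```

>>> {"name": "apply_moves", "arguments": {
  "targets": [
    {"jaw": 0.1, "translation": [0, 0, 0], "delta_rot": [0, 0, -4]},
    {"jaw": 0.1, "translation": [0, 0, 0], "delta_rot": [0, 0, 0]}
  ]
}}

```text
time: 6.15
ee_pos: [0.4899, -0.0914, 0.0641]
ee_rot: [0.327, 0.945, -0.001, -0.001]
wrist_force: [-6.5, -3.9, 2.5]
finger_gap: 0.0101
grip_force: 61.5
```

```bash
python3 -c "
from h import *
go(W(-.083,.08,.062))"
```

```text
t 6.15 pos [ 0.4899 -0.0914  0.0641] yaw x 141.86 z [-0.003  -0.0011 -1.    ] F [-6.5 -3.9  2.5] M [-0.8   1.37 -1.02] gap 0.0101 grip 61.452752351760864
delta tool mm [-0.9  0.5  2.1]
```

The z moment jumped to −1.0 N·m, so the knob is at the stop. I open, lift and straighten the yaw.

>>> {"name": "apply_moves", "arguments": {
  "targets": [
    {"jaw": 0.4, "translation": [0, 0, 0], "delta_rot": [0, 0, 0]},
    {"jaw": 0.4, "translation": [0, 0, 0], "delta_rot": [0, 0, 0]},
    {"jaw": 0.4, "translation": [0, 0, 0], "delta_rot": [0, 0, 0]},
    {"jaw": 0.4, "translation": [0, 0, -20], "delta_rot": [0, 0, 0]},
    {"jaw": 0.4, "translation": [0, 0, -50], "delta_rot": [0, 0, 0]},
    {"jaw": 0.5, "translation": [0, 0, -50], "delta_rot": [0, 0, 2.6]},
    {"jaw": 0.9, "translation": [0, 0, -50], "delta_rot": [0, 0, 0]},
    {"jaw": 0.9, "translation": [0, 0, -50], "delta_rot": [0, 0, 0]},
    {"jaw": 0.9, "translation": [0, 0, 0], "delta_rot": [0, 0, 0]}
  ]
}}

```text
time: 7.28
ee_pos: [0.4927, -0.0913, 0.2881]
ee_rot: [0.348, 0.938, 0.0, 0.003]
wrist_force: [0.2, -0.1, 0.0]
finger_gap: 0.0769
grip_force: 0.0
```

Run:
```python
from h import *
go(W(-.003,0,.290))
I,D=ctrl.get_image("top"); I2,D=ctrl.get_image("side")
a=cv2.resize(I[185:245,205:265],(480,480),interpolation=2);b=cv2.resize(I2[180:240,200:260],(320,480)[::1],interpolation=2)
cv2.imwrite("pics/k.png",np.hstack([a,b])[:,:,::-1])
```

```text
t 7.275 pos [ 0.4927 -0.0913  0.2881] yaw x 139.33 z [ 0.0065 -0.0023 -1.    ] F [ 0.2 -0.1  0. ] M [-0.    0.05 -0.03] gap 0.0769 grip 0.0
delta tool mm [-78.7 -81.5  -1.6]
```

View pics/k.png

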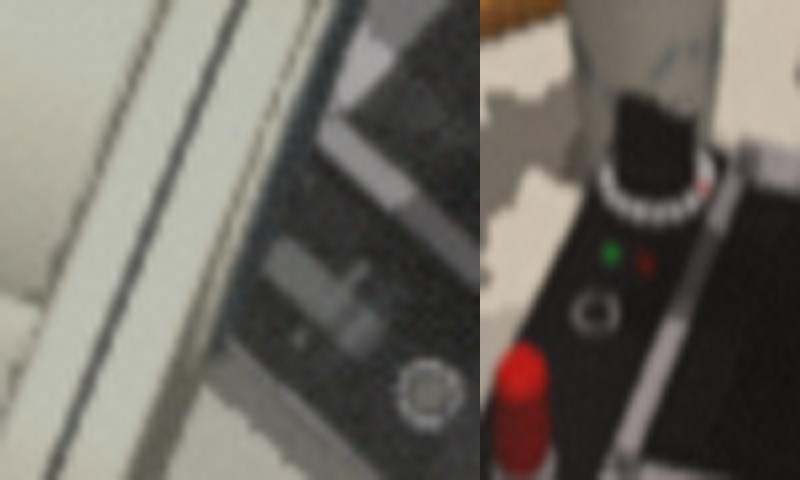

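The side crop shows the knob bar turned broadside at (655,140) and the red mark at (705,185); the arm hides the knob in the top view. The moment step confirms the stop, and I'll check it from the top later. Next I grip the tongue.

>>> {"name": "apply_moves", "arguments": {
  "targets": [
    {"jaw": 0.9, "translation": [-40, -40, 0], "delta_rot": [0, 0, 0]},
    {"jaw": 0.9, "translation": [-38.7, -41.5, 0], "delta_rot": [0, 0, 0]},
    {"jaw": 0.9, "translation": [0, 0, 0], "delta_rot": [0, 0, 0]},
    {"jaw": 0.9, "translation": [0, 0, 25], "delta_rot": [0, 0, 0]},
    {"jaw": 0.9, "translation": [0, 0, 25], "delta_rot": [0, 0, 0]},
    {"jaw": 0.9, "translation": [0, 0, 15], "delta_rot": [0, 0, 0]},
    {"jaw": 0.9, "translation": [0, 0, 12], "delta_rot": [0, 0, 0]},
    {"jaw": 0.9, "translation": [0, 0, 0], "delta_rot": [0, 0, 0]}
  ]
}}

```text
time: 8.38
ee_pos: [0.4977, -0.2037, 0.2067]
ee_rot: [0.348, 0.938, 0.0, -0.001]
wrist_force: [-0.8, 0.8, 0.8]
finger_gap: 0.0767
grip_force: 0.0
```

Run:
```python
from h import *
go(W(-.003,0,.2106))
I,D=ctrl.get_image("side")
cv2.imwrite("pics/g.png",cv2.resize(I[90:210,200:350],(750,600),interpolation=2)[:,:,::-1])
I,D=ctrl.get_image("top")
cv2.imwrite("pics/gt.png",cv2.resize(I[140:280,205:355],None,fx=4,fy=4,interpolation=2)[:,:,::-1])
```

```text
t 8.375 pos [ 0.4977 -0.2037  0.2067] yaw x 139.33 z [-1.e-03  7.e-04 -1.e+00] F [-0.8  0.8  0.8] M [-0.06 -0.01 -0.01] gap 0.0767 grip 0.0
delta tool mm [-1.7  0.5 -3.9]
```

View pics/g.png

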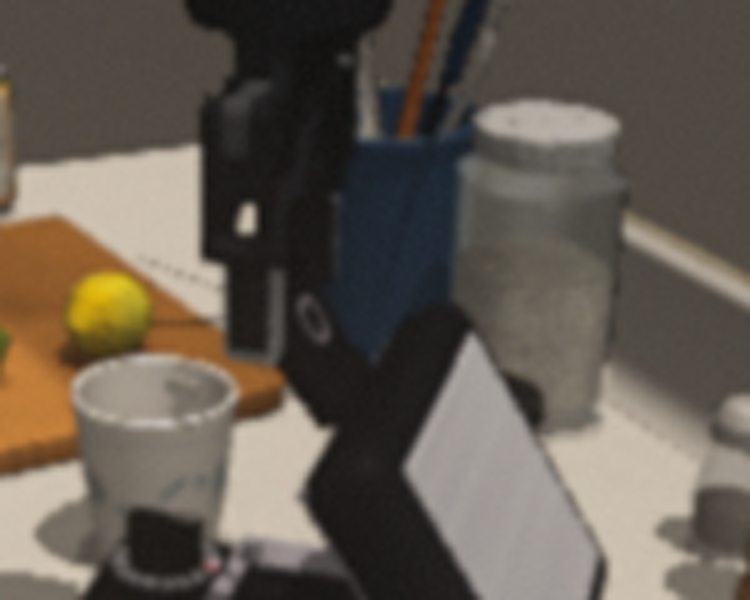

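The near finger (255,310) covers the tongue's tip and the upper hole ring shows at (313,318), so the grasp is placed right. I close on it.

>>> {"name": "apply_moves", "arguments": {
  "targets": [
    {"jaw": 0.9, "translation": [-1.7, 0.5, -2], "delta_rot": [0, 0, 0]},
    {"jaw": 0.5, "translation": [0, 0, 0], "delta_rot": [0, 0, 0]},
    {"jaw": 0.5, "translation": [0, 0, 0], "delta_rot": [0, 0, 0]},
    {"jaw": 0.5, "translation": [0, 0, 0], "delta_rot": [0, 0, 0]},
    {"jaw": 0.5, "translation": [0, 0, 0], "delta_rot": [0, 0, 0]}
  ]
}}

```text
time: 9.1
ee_pos: [0.4991, -0.2052, 0.2099]
ee_rot: [0.348, 0.938, -0.001, 0.0]
wrist_force: [-4.2, -1.7, 4.8]
finger_gap: 0.049
grip_force: 62.4
```

Run:
```python
from h import *
go(W(-.003,0,.2106))
# arc from 57.3deg to .06 rad; tool -x = press x, tool z down
r=.192;th=np.linspace(np.radians(57.3),.05,25)
x=-r*np.cos(th)+.001*np.sin(th);z=r*np.sin(th)+.001*np.cos(th)
print(np.stack([-np.diff(x),-np.diff(z)],1).round(4)*1000)
```

```text
t 9.1 pos [ 0.4991 -0.2052  0.2099] yaw x 139.29 z [-3.0e-04 -1.2e-03 -1.0e+00] F [-4.2 -1.7  4.8] M [-0.37  0.77  0.  ] gap 0.049 grip 62.39716753363609
delta tool mm [ 0.4  0.8 -0.7]
[[6.3 4.2]
 [6.2 4.4]
 [6.  4.7]
 [5.8 4.9]
 [5.6 5.1]
 [5.4 5.4]
 [5.2 5.6]
 [4.9 5.8]
 [4.7 6. ]
 [4.5 6.1]
 [4.2 6.3]
 [4.  6.5]
 [3.7 6.6]
 [3.4 6.8]
 [3.2 6.9]
 [2.9 7. ]
 [2.6 7.1]
 [2.3 7.2]
 [2.  7.3]
 [1.8 7.4]
 [1.5 7.5]
 [1.2 7.5]
 [0.9 7.6]
 [0.6 7.6]]
```

>>> {"name": "apply_moves", "arguments": {
  "targets": [
    {"jaw": 0.5, "translation": [6.3, 0, 4.2], "delta_rot": [0, 0, 0]},
    {"jaw": 0.5, "translation": [6.2, 0, 4.4], "delta_rot": [0, 0, 0]},
    {"jaw": 0.5, "translation": [6.0, 0, 4.7], "delta_rot": [0, 0, 0]},
    {"jaw": 0.5, "translation": [5.8, 0, 4.9], "delta_rot": [0, 0, 0]},
    {"jaw": 0.5, "translation": [5.6, 0, 5.1], "delta_rot": [0, 0, 0]},
    {"jaw": 0.5, "translation": [5.4, 0, 5.4], "delta_rot": [0, 0, 0]},
    {"jaw": 0.5, "translation": [5.2, 0, 5.6], "delta_rot": [0, 0, 0]},
    {"jaw": 0.5, "translation": [4.9, 0, 5.8], "delta_rot": [0, 0, 0]},
    {"jaw": 0.5, "translation": [4.7, 0, 6.0], "delta_rot": [0, 0, 0]},
    {"jaw": 0.5, "translation": [4.5, 0, 6.1], "delta_rot": [0, 0, 0]},
    {"jaw": 0.5, "translation": [4.2, 0, 6.3], "delta_rot": [0, 0, 0]},
    {"jaw": 0.5, "translation": [4.0, 0, 6.5], "delta_rot": [0, 0, 0]}
  ]
}}

```text
time: 10.6
ee_pos: [0.4506, -0.1633, 0.1447]
ee_rot: [0.348, 0.938, -0.0, -0.001]
wrist_force: [-9.1, 4.1, 10.1]
finger_gap: 0.0487
grip_force: 64.2
```

>>> {"name": "apply_moves", "arguments": {
  "targets": [
    {"jaw": 0.5, "translation": [3.7, 0, 6.6], "delta_rot": [0, 0, 0]},
    {"jaw": 0.5, "translation": [3.4, 0, 6.8], "delta_rot": [0, 0, 0]},
    {"jaw": 0.5, "translation": [3.2, 0, 6.9], "delta_rot": [0, 0, 0]},
    {"jaw": 0.5, "translation": [2.9, 0, 7.0], "delta_rot": [0, 0, 0]},
    {"jaw": 0.5, "translation": [2.6, 0, 7.1], "delta_rot": [0, 0, 0]},
    {"jaw": 0.5, "translation": [2.3, 0, 7.2], "delta_rot": [0, 0, 0]},
    {"jaw": 0.5, "translation": [2.0, 0, 7.3], "delta_rot": [0, 0, 0]},
    {"jaw": 0.5, "translation": [1.8, 0, 7.4], "delta_rot": [0, 0, 0]}
  ]
}}

```text
time: 11.6
ee_pos: [0.4333, -0.1484, 0.0876]
ee_rot: [0.348, 0.938, 0.0, -0.002]
wrist_force: [-9.6, 5.0, 5.2]
finger_gap: 0.0488
grip_force: 62.3
```

Run:
```python
from h import *
th=.05
go(W(.1-.192*np.cos(th),0,.06+.192*np.sin(th)+.001-.0115))
```

```text
t 11.6 pos [ 0.4333 -0.1484  0.0876] yaw x 139.32 z [-0.0034  0.0017 -1.    ] F [-9.6  5.   5.2] M [ 0.52  1.43 -0.14] gap 0.0488 grip 62.28929492290263
delta tool mm [ 2.1  0.6 28.5]
```

>>> {"name": "apply_moves", "arguments": {
  "targets": [
    {"jaw": 0.5, "translation": [1.5, 0, 6], "delta_rot": [0, 0, 0]},
    {"jaw": 0.5, "translation": [1.0, 0, 6], "delta_rot": [0, 0, 0]},
    {"jaw": 0.5, "translation": [0.8, 0, 5], "delta_rot": [0, 0, 0]},
    {"jaw": 0.5, "translation": [0.5, 0, 4], "delta_rot": [0, 0, 0]},
    {"jaw": 0.5, "translation": [0, 0, 3], "delta_rot": [0, 0, 0]},
    {"jaw": 0.5, "translation": [0, 0, 2], "delta_rot": [0, 0, 0]},
    {"jaw": 0.5, "translation": [0, 0, 0], "delta_rot": [0, 0, 0]}
  ]
}}

```text
time: 12.48
ee_pos: [0.4301, -0.1456, 0.0612]
ee_rot: [0.348, 0.938, 0.0, -0.003]
wrist_force: [-8.5, 5.5, 1.4]
finger_gap: 0.0487
grip_force: 61.7
```

Run:
```python
from h import *
th=.05
go(W(.1-.192*np.cos(th),0,.06+.192*np.sin(th)+.001-.0115))
```

```text
t 12.475 pos [ 0.4301 -0.1456  0.0612] yaw x 139.32 z [-0.0044  0.0025 -1.    ] F [-8.5  5.5  1.4] M [ 0.61  1.28 -0.09] gap 0.0487 grip 61.723058223724365
delta tool mm [-2.   0.6  2.1]
```

>>> {"name": "apply_moves", "arguments": {
  "targets": [
    {"jaw": 0.75, "translation": [0, 0, 0], "delta_rot": [0, 0, 0]},
    {"jaw": 0.75, "translation": [0, 0, 0], "delta_rot": [0, 0, 0]},
    {"jaw": 0.75, "translation": [0, 0, 0], "delta_rot": [0, 0, 0]},
    {"jaw": 0.75, "translation": [0, 0, -15], "delta_rot": [0, 0, 0]},
    {"jaw": 0.75, "translation": [0, 0, -50], "delta_rot": [0, 0, 0]},
    {"jaw": 0.5, "translation": [0, 0, -50], "delta_rot": [0, 0, 0]},
    {"jaw": 0.5, "translation": [0, -40, 0], "delta_rot": [0, 0, 0]},
    {"jaw": 0.5, "translation": [0, -40, 0], "delta_rot": [0, 0, 0]},
    {"jaw": 0.5, "translation": [0, 0, 0], "delta_rot": [0, 0, 0]}
  ]
}}

```text
time: 13.6
ee_pos: [0.3793, -0.2092, 0.1773]
ee_rot: [0.349, 0.937, -0.0, 0.0]
wrist_force: [-0.1, 0.5, -0.0]
finger_gap: 0.0426
grip_force: 0.0
```

Run:
```python
from h import *
go([.387,-.2127,.062])
I,D=ctrl.get_image("top"); I2,D2=ctrl.get_image("side")
a=cv2.resize(I[180:280,205:305],(400,400),interpolation=2);b=cv2.resize(I2[150:250,185:285],(400,400),interpolation=2)
cv2.imwrite("pics/p.png",np.hstack([a,b])[:,:,::-1])
```

```text
t 13.6 pos [ 0.3793 -0.2092  0.1773] yaw x 139.14 z [ 4.e-04 -7.e-04 -1.e+00] F [-0.1  0.5 -0. ] M [-0.04 -0.06 -0.01] gap 0.0426 grip 0.0
delta tool mm [ -8.    2.4 115.3]
```

View pics/p.png

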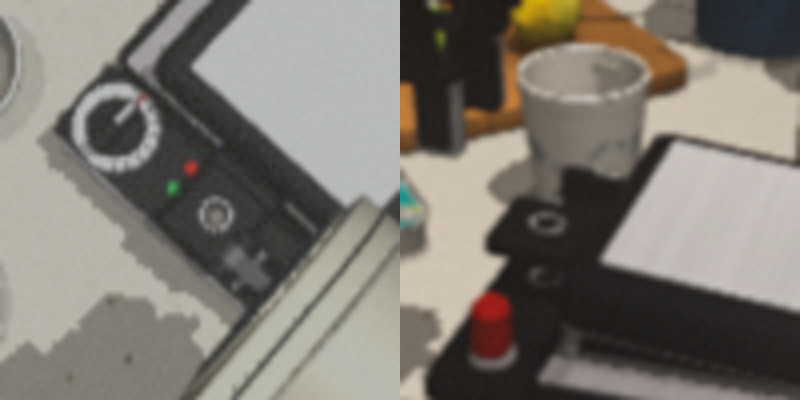

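The top crop shows the knob pointer at the red mark (140,100), so the timer is at zero. The lid is ajar, with the upper hole ring at top (215,214) and side (547,222). The pin still stands at side (492,325). Now the pin.

>>> {"name": "apply_moves", "arguments": {
  "targets": [
    {"jaw": 0.5, "translation": [-8, 2.4, 0], "delta_rot": [0, 0, 0]},
    {"jaw": 0.5, "translation": [0, 0, 40], "delta_rot": [0, 0, 0]},
    {"jaw": 0.5, "translation": [0, 0, 40], "delta_rot": [0, 0, 0]},
    {"jaw": 0.5, "translation": [0, 0, 20], "delta_rot": [0, 0, 0]},
    {"jaw": 0.5, "translation": [0, 0, 12], "delta_rot": [0, 0, 0]},
    {"jaw": 0.5, "translation": [0, 0, 4], "delta_rot": [0, 0, 0]},
    {"jaw": 0.5, "translation": [0, 0, 0], "delta_rot": [0, 0, 0]}
  ]
}}

```text
time: 14.58
ee_pos: [0.3884, -0.2112, 0.0613]
ee_rot: [0.347, 0.938, -0.0, 0.0]
wrist_force: [0.3, 0.0, -0.9]
finger_gap: 0.0425
grip_force: 0.0
```

Run:
```python
from h import *
go([.3875,-.2127,.060])
t=((215.5)/4-.5+205,214.5/4-.5+180); s=(147.5/4-.5+185,222.5/4-.5+150)
u,e=two(*t,*s); print("upper",u,e,"pressframe",(u-O)@PX,(u-O)@PY)
```

```text
t 14.575 pos [ 0.3884 -0.2112  0.0613] yaw x 139.34 z [ 4.e-04 -3.e-04 -1.e+00] F [ 0.3  0.  -0.9] M [-0.03 -0.01  0.02] gap 0.0425 grip 0.0
delta tool mm [-0.3 -1.7  1.3]
upper [ 0.43999485 -0.15323735  0.08525754] 0.00033246942952696917 pressframe -0.08134187509531894 5.7916534664881466e-05
```

>>> {"name": "apply_moves", "arguments": {
  "targets": [
    {"jaw": 0.1, "translation": [-0.3, -1.5, 1], "delta_rot": [0, 0, 0]},
    {"jaw": 0.1, "translation": [0, 0, 0], "delta_rot": [0, 0, 0]},
    {"jaw": 0.1, "translation": [0, 0, 0], "delta_rot": [0, 0, 0]},
    {"jaw": 0.1, "translation": [0, 0, 0], "delta_rot": [0, 0, 0]},
    {"jaw": 0.1, "translation": [0, 0, 0], "delta_rot": [0, 0, 0]}
  ]
}}

```text
time: 15.2
ee_pos: [0.3876, -0.2129, 0.0607]
ee_rot: [0.348, 0.938, -0.0, 0.001]
wrist_force: [-1.0, -0.1, 6.5]
finger_gap: 0.0187
grip_force: 58.8
```

```bash
python3 -c "
from h import *
go([.3875,-.2127,.060])"
```

```text
t 15.2 pos [ 0.3876 -0.2129  0.0607] yaw x 139.3 z [ 0.0012 -0.0011 -1.    ] F [-1.  -0.1  6.5] M [ 0.07  0.16 -0.  ] gap 0.0187 grip 58.84763758862391
delta tool mm [0.2 0.2 0.7]
```

>>> {"name": "apply_moves", "arguments": {
  "targets": [
    {"jaw": 0.1, "translation": [0, 0, -15], "delta_rot": [0, 0, 0]},
    {"jaw": 0.1, "translation": [0, 0, -25], "delta_rot": [0, 0, 0]},
    {"jaw": 0.1, "translation": [0, 0, -30], "delta_rot": [0, 0, 0]},
    {"jaw": 0.1, "translation": [0, 0, -30], "delta_rot": [0, 0, 0]},
    {"jaw": 0.1, "translation": [0, 0, 0], "delta_rot": [0, 0, 0]}
  ]
}}

```text
time: 15.82
ee_pos: [0.388, -0.2132, 0.1619]
ee_rot: [0.348, 0.938, -0.001, 0.002]
wrist_force: [0.4, 0.4, -0.2]
finger_gap: 0.0186
grip_force: 58.8
```

Run:
```python
from h import *
go(W(-.0823,0,.16))
s=ctrl.observe()["ee_pos"]; print("press frame",(s-O)@PX,(s-O)@PY)
I2,D2=ctrl.get_image("side")
cv2.imwrite("pics/q.png",cv2.resize(I2[140:260,160:280],(600,600),interpolation=2)[:,:,::-1])
for z in (s[2]-.06,): print(proj("side",[s[0],s[1],z]))
```

```text
t 15.825 pos [ 0.388  -0.2132  0.1619] yaw x 139.31 z [ 0.0031 -0.0025 -1.    ] F [ 0.4  0.4 -0.2] M [-0.01 -0.03  0.03] gap 0.0186 grip 58.80871870089322
delta tool mm [ 0.6 79.3  1.9]
press frame -0.08165177890036372 -0.07932391711846357
(np.float64(207.30191323885538), np.float64(217.21805731493035))
```

View pics/q.png

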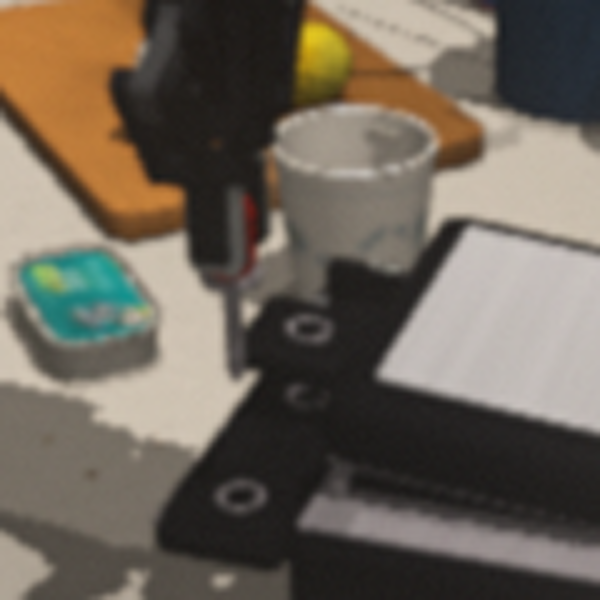

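The side crop shows the pin held upright: shank at (233,320), tip at (238,375). The parking hole is empty at (241,495). I measure the pin axis against the holes in the same view.

Run:
```python
from h import *
c=lambda u,v:((u+.5)/5-.5+160,(v+.5)/5-.5+140)
def inpl(u,v,y):
    p,d=ray("side",*c(u,v)); k=(y-(p-O)@PY)/(d@PY); q=p+k*d; return ((q-O)@PX).round(4),q[2].round(4)
for u,v in((232,300),(234,330),(236,360),(238,376)): print(inpl(u,v,-.0793))
for n,(u,v),z in(("park",(241,495),.05),("upper",(309,328),.085)):
    q=plane("side",*c(u,v),z); print(n,((q-O)@PX).round(4),((q-O)@PY).round(4))
```

```text
(np.float64(-0.0823), np.float64(0.1419))
(np.float64(-0.0822), np.float64(0.1285))
(np.float64(-0.0821), np.float64(0.1148))
(np.float64(-0.0816), np.float64(0.1075))
park -0.083 -0.0797
upper -0.0815 0.0001
```

The pin is upright at x = −82 mm and the parking hole measures (−83, −79.7). I move across 79.3 mm and start lowering.

>>> {"name": "apply_moves", "arguments": {
  "targets": [
    {"jaw": 0.1, "translation": [0.3, 30, 0], "delta_rot": [0, 0, 0]},
    {"jaw": 0.1, "translation": [0, 30, 0], "delta_rot": [0, 0, 0]},
    {"jaw": 0.1, "translation": [0, 19.3, 0], "delta_rot": [0, 0, 0]},
    {"jaw": 0.1, "translation": [0, 0, 0], "delta_rot": [0, 0, 0]},
    {"jaw": 0.1, "translation": [0, 0, 6], "delta_rot": [0, 0, 0]},
    {"jaw": 0.1, "translation": [0, 0, 6], "delta_rot": [0, 0, 0]},
    {"jaw": 0.1, "translation": [0, 0, 0], "delta_rot": [0, 0, 0]}
  ]
}}

```text
time: 16.75
ee_pos: [0.438, -0.1524, 0.1473]
ee_rot: [0.348, 0.937, 0.0, -0.001]
wrist_force: [-0.2, -0.6, 0.2]
finger_gap: 0.0184
grip_force: 58.9
```

```bash
python3 -c "
from h import *
go(W(-.082,0,.1487))"
```

```text
t 16.75 pos [ 0.438  -0.1524  0.1473] yaw x 139.26 z [-1.1e-03  6.0e-04 -1.0e+00] F [-0.2 -0.6  0.2] M [0.02 0.07 0.01] gap 0.0184 grip 58.88530401745811
delta tool mm [-1.4  0.6 -1.4]
```

>>> {"name": "apply_moves", "arguments": {
  "targets": [
    {"jaw": 0.1, "translation": [-1.4, 0.5, 0], "delta_rot": [0, 0, 0]},
    {"jaw": 0.1, "translation": [0, 0, 0], "delta_rot": [0, 0, 0]},
    {"jaw": 0.1, "translation": [0, 0, 4], "delta_rot": [0, 0, 0]},
    {"jaw": 0.1, "translation": [0, 0, 4], "delta_rot": [0, 0, 0]},
    {"jaw": 0.1, "translation": [0, 0, 4], "delta_rot": [0, 0, 0]},
    {"jaw": 0.1, "translation": [0, 0, 0], "delta_rot": [0, 0, 0]}
  ]
}}

```text
time: 17.5
ee_pos: [0.4399, -0.1526, 0.1356]
ee_rot: [0.348, 0.938, 0.0, -0.0]
wrist_force: [-0.7, -0.6, -0.9]
finger_gap: 0.0187
grip_force: 58.9
```

```bash
python3 -c "
from h import *
go(W(-.082,0,.1357))"
```

```text
t 17.5 pos [ 0.4399 -0.1526  0.1356] yaw x 139.31 z [-6.e-04  4.e-04 -1.e+00] F [-0.7 -0.6 -0.9] M [-0.01 -0.02  0.02] gap 0.0187 grip 58.876590136787854
delta tool mm [ 0.1 -0.5 -0.1]
```

>>> {"name": "apply_moves", "arguments": {
  "targets": [
    {"jaw": 0.1, "translation": [0, 0, 4], "delta_rot": [0, 0, 0]},
    {"jaw": 0.1, "translation": [0, 0, 4], "delta_rot": [0, 0, 0]},
    {"jaw": 0.1, "translation": [0, 0, 4], "delta_rot": [0, 0, 0]},
    {"jaw": 0.1, "translation": [0, 0, 0], "delta_rot": [0, 0, 0]}
  ]
}}

```text
time: 18.0
ee_pos: [0.4399, -0.1526, 0.1236]
ee_rot: [0.348, 0.938, 0.0, -0.0]
wrist_force: [-0.5, -0.5, -1.1]
finger_gap: 0.0192
grip_force: 58.9
```

```bash
python3 -c "
from h import *
go(W(-.0824,0,.1237))"
```

```text
t 18.0 pos [ 0.4399 -0.1526  0.1236] yaw x 139.31 z [-5.e-04  3.e-04 -1.e+00] F [-0.5 -0.5 -1.1] M [-0.03 -0.04 -0.04] gap 0.0192 grip 58.871563589782454
delta tool mm [ 0.6 -0.4 -0.1]
```

The tip is through the handle with no force. I continue to the ledge hole.

>>> {"name": "apply_moves", "arguments": {
  "targets": [
    {"jaw": 0.1, "translation": [0.4, -0.2, 4], "delta_rot": [0, 0, 0]},
    {"jaw": 0.1, "translation": [0, 0, 4], "delta_rot": [0, 0, 0]},
    {"jaw": 0.1, "translation": [0, 0, 4], "delta_rot": [0, 0, 0]},
    {"jaw": 0.1, "translation": [0, 0, 4], "delta_rot": [0, 0, 0]},
    {"jaw": 0.1, "translation": [0, 0, 3], "delta_rot": [0, 0, 0]},
    {"jaw": 0.1, "translation": [0, 0, 0], "delta_rot": [0, 0, 0]}
  ]
}}

```text
time: 18.75
ee_pos: [0.4395, -0.1525, 0.1048]
ee_rot: [0.348, 0.938, 0.0, -0.0]
wrist_force: [-0.4, -0.9, -0.6]
finger_gap: 0.019
grip_force: 58.9
```

```bash
python3 -c "
from h import *
go(W(-.083,0,.0787))"
```

```text
t 18.75 pos [ 0.4395 -0.1525  0.1048] yaw x 139.31 z [-3.e-04  2.e-04 -1.e+00] F [-0.4 -0.9 -0.6] M [-0.04  0.01  0.01] gap 0.019 grip 58.873212228063494
delta tool mm [ 0.8 -0.3 26.1]
```

>>> {"name": "apply_moves", "arguments": {
  "targets": [
    {"jaw": 0.1, "translation": [0, 0, 3], "delta_rot": [0, 0, 0]},
    {"jaw": 0.1, "translation": [0, 0, 3], "delta_rot": [0, 0, 0]},
    {"jaw": 0.1, "translation": [0, 0, 0], "delta_rot": [0, 0, 0]}
  ]
}}

```text
time: 19.12
ee_pos: [0.4395, -0.1525, 0.0987]
ee_rot: [0.348, 0.938, 0.0, -0.0]
wrist_force: [-0.5, -0.7, -0.1]
finger_gap: 0.0188
grip_force: 58.9
```

```bash
python3 -c "
from h import *
go(W(-.083,0,.0787))"
```

```text
t 19.125 pos [ 0.4395 -0.1525  0.0987] yaw x 139.31 z [-3.e-04  2.e-04 -1.e+00] F [-0.5 -0.7 -0.1] M [ 0.02  0.02 -0.05] gap 0.0188 grip 58.87262805830687
delta tool mm [ 0.8 -0.3 20. ]
```

The tip is in the ledge hole. Now I press the lid down by the collar.

>>> {"name": "apply_moves", "arguments": {
  "targets": [
    {"jaw": 0.1, "translation": [0, 0, 3], "delta_rot": [0, 0, 0]},
    {"jaw": 0.1, "translation": [0.2, 0, 3], "delta_rot": [0, 0, 0]},
    {"jaw": 0.1, "translation": [0.2, 0, 3], "delta_rot": [0, 0, 0]},
    {"jaw": 0.1, "translation": [0.2, 0, 2], "delta_rot": [0, 0, 0]},
    {"jaw": 0.1, "translation": [0, 0, 2], "delta_rot": [0, 0, 0]},
    {"jaw": 0.1, "translation": [0, 0, 2], "delta_rot": [0, 0, 0]},
    {"jaw": 0.1, "translation": [0, 0, 0], "delta_rot": [0, 0, 0]}
  ]
}}

```text
time: 20.0
ee_pos: [0.439, -0.1521, 0.0839]
ee_rot: [0.348, 0.938, 0.0, -0.0]
wrist_force: [-0.5, 2.5, 1.7]
finger_gap: 0.0186
grip_force: 59.2
```

```bash
python3 -c "
from h import *
go(W(-.083,0,.0787))"
```

```text
t 20.0 pos [ 0.439  -0.1521  0.0839] yaw x 139.32 z [-3.e-04  3.e-04 -1.e+00] F [-0.5  2.5  1.7] M [0.18 0.25 0.02] gap 0.0186 grip 59.242593557573855
delta tool mm [ 0.1 -0.3  5.2]
```

>>> {"name": "apply_moves", "arguments": {
  "targets": [
    {"jaw": 0.1, "translation": [0, 0, 2], "delta_rot": [0, 0, 0]},
    {"jaw": 0.1, "translation": [0, 0, 2], "delta_rot": [0, 0, 0]},
    {"jaw": 0.1, "translation": [0, 0, 0], "delta_rot": [0, 0, 0]}
  ]
}}

```text
time: 20.38
ee_pos: [0.439, -0.152, 0.0798]
ee_rot: [0.348, 0.938, 0.0, -0.0]
wrist_force: [-1.9, 1.4, 3.5]
finger_gap: 0.0189
grip_force: 59.4
```

```bash
python3 -c "
from h import *
go(W(-.083,0,.0787))"
```

```text
t 20.375 pos [ 0.439  -0.152   0.0798] yaw x 139.32 z [-3.e-04  3.e-04 -1.e+00] F [-1.9  1.4  3.5] M [ 0.25  0.34 -0.04] gap 0.0189 grip 59.35994088824373
delta tool mm [ 0.1 -0.3  1.1]
```

>>> {"name": "apply_moves", "arguments": {
  "targets": [
    {"jaw": 0.1, "translation": [0, 0, 1], "delta_rot": [0, 0, 0]},
    {"jaw": 0.1, "translation": [0, 0, 1], "delta_rot": [0, 0, 0]},
    {"jaw": 0.1, "translation": [0, 0, 0], "delta_rot": [0, 0, 0]}
  ]
}}

```text
time: 20.75
ee_pos: [0.439, -0.152, 0.0786]
ee_rot: [0.348, 0.938, 0.0, 0.0]
wrist_force: [-5.0, 4.1, 13.1]
finger_gap: 0.019
grip_force: 60.5
```

>>> {"name": "apply_moves", "arguments": {
  "targets": [
    {"jaw": 0.1, "translation": [0, 0, 1], "delta_rot": [0, 0, 0]},
    {"jaw": 0.1, "translation": [0, 0, 0], "delta_rot": [0, 0, 0]}
  ]
}}

```text
time: 21.0
ee_pos: [0.4391, -0.1521, 0.0784]
ee_rot: [0.348, 0.938, -0.0, 0.001]
wrist_force: [-7.9, 5.1, 24.8]
finger_gap: 0.0192
grip_force: 61.7
```

>>> {"name": "apply_moves", "arguments": {
  "targets": [
    {"jaw": 0.1, "translation": [0, 0, 0.5], "delta_rot": [0, 0, 0]},
    {"jaw": 0.1, "translation": [0, 0, 0], "delta_rot": [0, 0, 0]}
  ]
}}

```text
time: 21.25
ee_pos: [0.4391, -0.1521, 0.0783]
ee_rot: [0.348, 0.938, -0.0, 0.001]
wrist_force: [-10.3, 5.7, 29.1]
finger_gap: 0.0187
grip_force: 62.3
```

A hard stop came at the expected height (0.078), pressing 29 N. I take a check picture.

Run:
```python
from h import *
go(W(-.083,0,.0787))
I,D=ctrl.get_image("side"); P=cloud("side",D)
cv2.imwrite("pics/f.png",cv2.resize(I[140:270,170:330],(800,600),interpolation=2)[:,:,::-1])
L=(P-O)@np.stack([PX,PY],1); x,y=L[...,0],L[...,1]
m=(abs(y)<.07)&(x>-.03)&(x<.07)&(P[...,2]>.08)&(P[...,2]<.15)&(I.min(2)>120)
A=np.c_[x[m],y[m],np.ones(m.sum())]; c=np.linalg.lstsq(A,P[...,2][m],rcond=None)[0]; print(m.sum(),"lid slope",c)
I,D=ctrl.get_image("top"); P=cloud("top",D);L=(P-O)@np.stack([PX,PY],1); x,y=L[...,0],L[...,1]
m=(abs(y)<.07)&(x>-.03)&(x<.07)&(P[...,2]>.08)&(P[...,2]<.14)&(I.min(2)>120)
A=np.c_[x[m],y[m],np.ones(m.sum())]; print(m.sum(),"top slope",np.linalg.lstsq(A,P[...,2][m],rcond=None)[0])
```

```text
t 21.25 pos [ 0.4391 -0.1521  0.0783] yaw x 139.33 z [ 1.2e-03 -8.0e-04 -1.0e+00] F [-10.3   5.7  29.1] M [ 1.16  1.97 -0.01] gap 0.0187 grip 62.26536735193804
delta tool mm [ 0.2 -0.4 -0.4]
1581 lid slope [0.00126938 0.00053079 0.10003988]
2153 top slope [ 0.00229065 -0.00081343  0.10018641]
```

View pics/f.png

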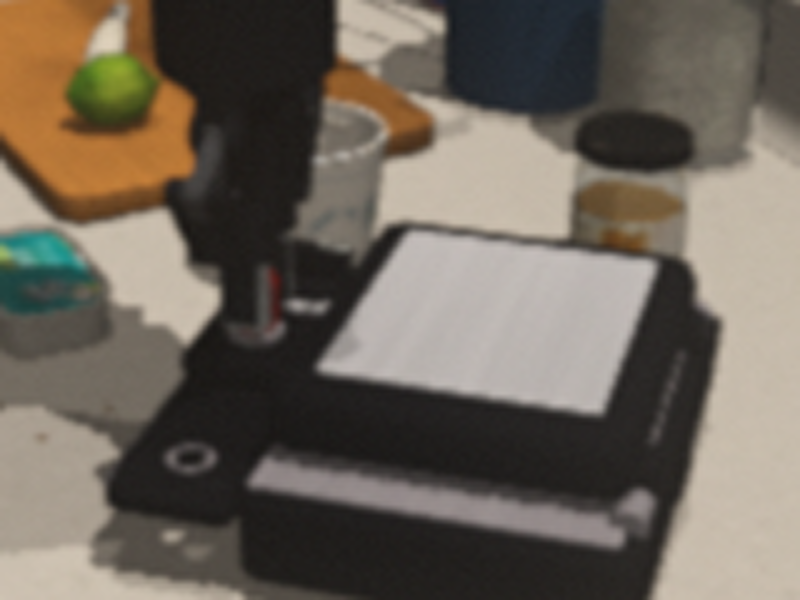

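The collar sits on the handle at (257,330). The lid plane is level in both views (slope about 0.002 at most), and the mug, tin and jar stand undisturbed.

```bash
python3 -c "
from h import *
print(ctrl.observe()['wrist_force']); print(ctrl.hand_in())"
```

```text
[-10.23805378   5.44854832  28.71423694]
the job is handed in; nothing more can be done
None
```

The job is handed in, with no verdict shown: the timer is at its zero stop, the lid was swung down gently and is fully shut, and the pin is through both holes with its collar on the handle, still pressed down at about 29 N, with the mug, honey jar and sardine tin left alone.

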